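# Secure the bridge blank, unlatch the drill jig and hold its drill plate up

### The job

The drilled guitar-bridge blank tends to cling to the drill plate when the jig is opened, so first lay the loose square steel bar with the headed ends across the jig's two notched saddle blocks, down in both notches with a head outside each block, and let go of it. Then pull the latch lug sideways against its spring, away from the ball stud, lift the hinged drill plate off its ball stud and hold it up at about 45 degrees so that I can check the holes: finish while still holding the plate raised, and do not set it down or let go. Leave the blank and the other things on the bench where they are.

Things in the scene. Friction and masses are not known exactly. Their poses are not given: they have to be found in the camera images.
- jig: Fixed drilling jig for guitar bridges, bolted to the bench. Origin: centre of the underside of its plywood base, 210 (x) x 270 (y) x 18 mm. +x points from the latch (front, robot side) to the hinge (back), +y to the end with the two saddle blocks. The blank lies along y in the middle, its top 28 mm above the bench, under the hinged drill plate (the leaf).
- saddles (a point): Midpoint between two steel saddle blocks at notch-floor height, 30 mm above the bench; axes as the jig's. The blocks' centres are 52 mm before and behind it in x, each 20 mm long in x. Open-topped notches run along x, 24 mm wide (y), 12 mm deep, between 6 mm walls. Clear gap between blocks 84 mm. The leaf's edge is 48 mm away in -y. The seated bar lies along x, its centre 8 mm above this point.
- bar: Loose plain steel retaining bar, about 0.34 kg: square shank 16 x 16 mm, 136 mm between two square heads 24 x 24 x 8 mm, 152 mm overall, ends alike. Origin at its centre, x along its length. At the start it lies level on its heads on the bench: centre 12 mm up, shank underside 4 mm up. Seated, the heads stand outside the saddle blocks with 6 mm play at each end.
- leaf (a joint): Angle of the hinged drill plate (leaf), rad: 0 = closed and level; grows as its front (latch) end swings up about the hinge line; stop at 1.2. It falls shut if let go. Unlatched, 3 to 4.5 N upward at the lug lifts it. Aluminium, 84 mm wide (jig y -42 to 42 mm), top 38 mm above the bench, six steel bushings 6 mm higher; in front a tongue at x -100 to -45, y -98 to 24 mm, top 38 mm.
- latch (a joint): Travel of the latch slide on the leaf's tongue, m: 0 = at rest, its fork caught under the head of the ball stud; grows as it is pulled towards the jig's -y; stop at 0.016. The fork is clear of the ball head from 0.012 on. The spring pushes back with about 4.5 N at 0, 9 N at 0.016.
- lug (a point): Centre of the latch's upright thumb lug: steel disc 26 mm across, 12 mm thick along the jig's y, 80 mm above the bench when closed, on a stem 14 x 10 mm. Moves with latch and leaf; at rest 75 mm in front of and 48 mm to the -y side of the jig's origin. Pinch it along y from above; it can turn between the fingers as the leaf swings. A spring barrel, top 52 mm up, begins 27 mm from it in -y.
- ball (a point): Top of the steel ball stud, 59 mm above the bench; its head is 24 mm across, passing up through a hole in the leaf's tongue. It lies 48 mm from the resting lug in the jig's +y.
- hinge (a point): Midpoint of the leaf's hinge line, which runs along the jig's y; 80 mm behind (+x) the jig's origin, 34 mm above the bench.
- bridge: Loose dark rosewood bridge blank, 32 x 206 x 10 mm, long side along y, lying in the jig. Origin: centre of its underside. It stays in the jig.
- tape: Bystander: cardboard-coloured tape roll lying flat, 96 mm across, 24 mm high.
- tin: Bystander: small round metal tin, 60 mm across, 45 mm high.
- screwdriver: Bystander: screwdriver lying to the left of the jig.
- brush: Bystander: bench brush lying on the right.
- sanding_block: Bystander: wooden sanding block 140 x 60 x 30 mm, on the right.
- glue: Bystander: white glue bottle, 120 mm high, to the right of the jig.
- hammer: Bystander: small hammer lying behind the jig.
Mind the look-alikes: they are no part of the job. There is more than one size of the bar; the one meant has the size given above.

How it is judged:
On the way, in this order (a step that is already met when the one before it is completed fails the run):
1. the bar lies in both saddle notches, a head outside each block, let go (x of bar in the frame of saddles between -0.012 and 0.012 m and y of bar in the frame of saddles between -0.008 and 0.008 m and z of bar in the frame of saddles between 0.004 and 0.0115 m and angle between the x axis of bar and the x axis of jig, either way round below 0.09 rad and contact force between the fingers and bar below 0.1 N and linear speed of bar below 0.02 m/s), for 0.3 s.
2. the latch is pulled clear of the ball while the drill plate is still down (value of joint latch above 0.0115 m and value of joint leaf below 0.08 rad), for 0.05 s.
At the end, for the whole second after the job is handed in: Drill plate held still in the fingers (over 1 N) at 0.6 to 1.0 rad open, carried by nothing else; bar, untouched, still in both notches (centre within 12 mm in x, 8 mm in y, under 3.5 mm above its seat, within 0.09 rad of the jig's x); blank within 12 mm of its start (value of joint leaf between 0.6 and 1 rad and velocity of joint leaf between -0.1 and 0.1 rad/s and contact force between the fingers and leaf above 1 N and contact force between each of bar, bridge and leaf below 0.1 N and contact force between the arm and bar below 0.1 N and x of bar in the frame of saddles between -0.012 and 0.012 m and y of bar in the frame of saddles between -0.008 and 0.008 m and z of bar in the frame of saddles between 0.004 and 0.0115 m and angle between the x axis of bar and the x axis of jig, either way round below 0.09 rad and distance of bridge from where it was at the start of the episode below 0.012 m); the arm keeps its last pose, push and grip.
It fails at once if the drill plate is raised while the bar is not in its notches (value of joint leaf above 0.1 rad and not (x of bar in the frame of saddles between -0.012 and 0.012 m and y of bar in the frame of saddles between -0.008 and 0.008 m and z of bar in the frame of saddles between 0.004 and 0.0115 m and angle between the x axis of bar and the x axis of jig, either way round below 0.09 rad)).
It fails at once if the bridge blank is pulled about (distance of bridge from where it was at the start of the episode above 0.02 m).
It fails at once if something else on the bench is moved by more than 3 cm (distance of any of tape, tin, screwdriver, brush, sanding_block, glue, hammer from where it was at the start of the episode above 0.03 m).
It also fails if it takes over 61 s, if anything falls off the work surface, if the arm or the gripper's body presses on something with over 40 N, if the wrist force passes 120 N, or if a joint passes its speed limit or range.

### The arm

A 6-joint arm with a two-finger parallel gripper is mounted at the origin on the work surface. World frame = base frame: x ahead of the robot, y to its left, z up, the work surface at z = 0. Lengths are in m, angles in rad, forces in N, time in s.
With the tool pointing down it reaches from about 0.35 to 0.875 m from the base axis. Payload 15.5 kg.
Tool frame: the origin (TCP) lies on the centre line of the jaws, within the pads' length; the fingertips stand 8 mm ahead of it and the grasp point (between the pads) lies 11 mm behind it; z points along the fingers, y is the line along which they close (so a half turn about z gives the same grasp; the last joint's range is limited). The gripper opens to 85 mm and grips with 20 to 120 N. Pads are 22 mm wide; open, the fingers measure 114 mm over their backs; the gripper's body (76 mm by 85 mm) begins 54 mm behind the grasp point. The pads swing forward as they close: fully open they stand 13 mm farther back than shut.
Start: joints at [1.03, 0.494, 1.345, -0, 1.302, -0.096], TCP at [0.269, 0.564, 0.239] pointing down, gripper open.
Joint ranges: [-2.91, 2.91], [-0.82, 2.16], [0.22, 2.67], [-1.22, 4.37], [0.12, 2.79], [-3.08, 3.08]. Speed limits (rad/s): [1.89, 1.89, 2.57, 3.01, 3.01, 3.01].

### API

Orientations are given as a rotation vector (axis times angle).
In Python, from cell import readout, eyes, env gives the robot as it stands. The module is installed in compiled form; this text tells all that it offers.
- The arm moves only by the shell command python3 -m handwheel 'ROWS' [FORCE]. ROWS is JSON, a list that holds one entry, the list of rows, each a list of 5 numbers: the shift along the tool's x, y, z in units of 30 mm (1.0 is 30 mm), then the turn about the tool's z in units of 6 degrees (1.0 is 6 degrees), then the closure in counts, from 0 (fully open) to 255 (shut). In form: [[[x, y, z, twist, claw], ...]]. A call has 1 to 10 rows; each row is the pose to reach, as a shift and turn from the pose commanded when the call began, along the tool's axes at that moment; what a row does not reach only later rows make up. A row lasts 1/12 s, in which the tool goes at most 41.7 mm and 7.16 degrees, less where a joint would pass 70% of its speed; a pose out of reach is approached as far as the arm can. A call with a gripper value outside its range is refused whole. The fingers move at their own pace and stop on an object; FORCE is the grip in N (left out, the last holds). Time passes only in rows, so rows that repeat a pose let the fingers close. It gives the time, the measured TCP pose, the force, the opening and the grip force at its end, in the units of the state.
- readout.observe(): the state, without advancing time (a new reading comes with each control period).
- eyes.get_image(name): name is "side" or "top"; returns (picture, depth): 400x640x3 uint8, red, green, blue; 400x640 float32, m along the optical axis (not along the pixel's ray), 0 where there is no reading.
- eyes.calibration(name): a dict with "mtx" (3x3 intrinsics, pixels), "camera_from_world" (4x4, takes a point from world to camera coordinates). Camera axes: x right, y down, z forward; pixel columns grow to the right and rows downward; lengths in m; the calibration is good to about 2 mm. A picture is of the moment at which its call begins. calibration takes no time and is no camera call.
- env.close_job(): hands the job in; it is judged then, once.
The state is a dict: "clock": time; "qpos": joint angles; "joint_vel": joint speeds; "joint_torque": joint torques, N m; "position": TCP position; "tool_rot": TCP orientation; "contact_force": force on the tool from outside, world axes, zero at the start; "wrist_torque": the same for the moment, N m; "finger_gap": finger opening in m; "grip_force": force on a finger pad.
Only numpy, scipy, OpenCV 4.12 (cv2) and the standard library are available. Lean on these libraries where they do the work, as an engineer would, in place of code of your own. Each camera call takes 0.05 s, during which the arm holds its last target. There are 200 camera calls.

## Working session

There is one attempt and no reset: what is moved stays moved. The work goes in short steps, Python scripts to look and compute and a shell command to move; the robot and the scene stay as the last step left them, time stands still between calls to the robot, and variables do not carry over. Pictures are saved under pics/ and viewed, at most 10 in all, crops included, and the job is handed in when it is done.

```bash
mkdir -p pics
python3 - <<'E'
from cell import readout, eyes
import cv2, numpy as np
for n in ("top","side"):
    p,d=eyes.get_image(n); cv2.imwrite(f"pics/{n}0.png",p[...,::-1]); np.savez(f"{n}0.npz",p=p,d=d)
    c=eyes.calibration(n); print(n,c["mtx"],c["camera_from_world"])
print(readout.observe())
E
```

```text
top [[392.5373302    0.         320.37960626]
 [  0.         392.5373302  201.39685047]
 [  0.           0.           1.        ]] [[-0.01561695 -0.99956194 -0.02514046 -0.02236996]
 [-0.99547563  0.01790014 -0.0933159   0.56094248]
 [ 0.09372504  0.02356941 -0.99531909  0.96466802]
 [ 0.          0.          0.          1.        ]]
side [[432.30619643   0.         315.09578521]
 [  0.         432.30619643 198.21432157]
 [  0.           0.           1.        ]] [[-0.99581549 -0.09137505 -0.00144985  0.5409542 ]
 [-0.04096802  0.46054319 -0.88669138  0.12976566]
 [ 0.08168919 -0.88292161 -0.46235949  1.02005719]
 [ 0.          0.          0.          1.        ]]
{'clock': 0.1, 'qpos': array([ 1.03047624e+00,  4.94195048e-01,  1.34609909e+00, -1.24677423e-05,
        1.30248994e+00, -9.54928703e-02]), 'joint_vel': array([-6.24433533e-04, -3.20730050e-03, -1.57915522e-03, -4.52674971e-04,
        4.89843093e-05, -8.45805707e-04]), 'joint_torque': array([ 9.34635136e-04, -8.83596182e+01, -3.84565616e+01, -2.62711632e-05,
        5.06177894e-03, -4.94072674e-05]), 'position': array([0.26876476, 0.56389534, 0.23870372]), 'tool_rot': array([-6.92901581e-01, -3.06385713e+00,  1.78341069e-03]), 'contact_force': array([ 0.56182598, -0.58157936, -0.39792056]), 'wrist_torque': array([-0.0244618 , -0.0190814 ,  0.03214454]), 'grip_force': 0.0, 'finger_gap': 0.08559384709869831}
```

View pics/top0.png

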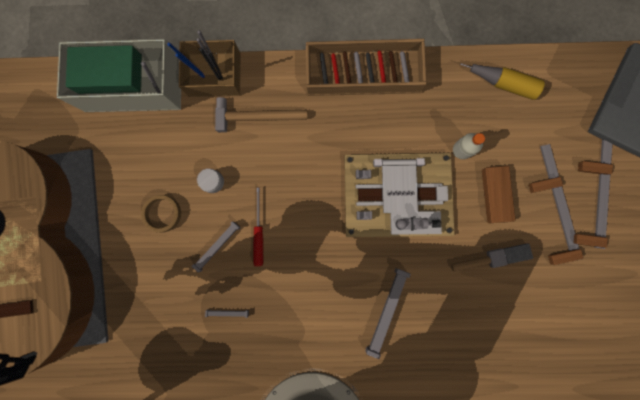

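View pics/side0.png

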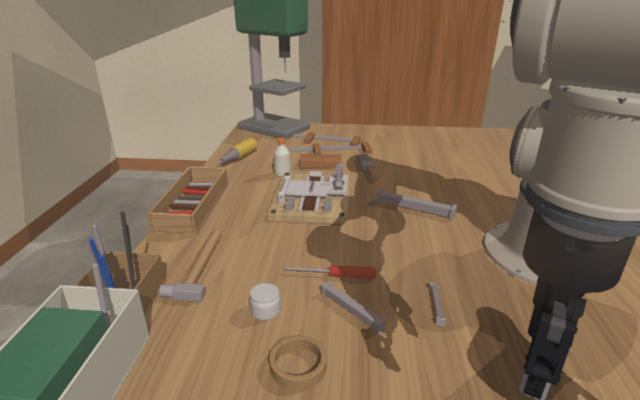

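Top view, bar candidates: A (217,246) about 60 px ≈ 150 mm; B (227,313) about 42 px ≈ 105 mm; C (389,313) about 89 px ≈ 215 mm. A fits the 152 mm length. The jig is at (400,195), with its saddles at (363,174) and (363,214) and the lug near (403,223). Next I enlarge these areas and measure.

```bash
cat > h.py <<'E'
import numpy as np, cv2
from cell import eyes
def cal(n):
    c=eyes.calibration(n); return c["mtx"],c["camera_from_world"]
def ray(n,uv):
    K,T=cal(n);R=T[:3,:3];o=-R.T@T[:3,3];d=R.T@np.linalg.inv(K)@np.array([uv[0],uv[1],1.]);return o,d
def plane(n,uv,z):
    o,d=ray(n,uv);return o+d*(z-o[2])/d[2]
def proj(n,P):
    K,T=cal(n);q=K@(T[:3,:3]@np.asarray(P)+T[:3,3]);return q[:2]/q[2]
def dep(n,uv,d):
    K,T=cal(n);o,r=ray(n,uv);return o+r*d
def tri(a,b):
    o1,d1=ray("top",a);o2,d2=ray("side",b)
    s=np.linalg.lstsq(np.c_[d1,-d2],o2-o1,rcond=None)[0];p,q=o1+s[0]*d1,o2+s[1]*d2
    return (p+q)/2,np.linalg.norm(p-q)
E
python3 - <<'E'
from h import *
t=np.load("top0.npz");s=np.load("side0.npz")
for n,z in (("top",t),("side",s)):
    K,T=cal(n);R=T[:3,:3];v,u=np.mgrid[:400,:640]
    P=((np.linalg.inv(K)@np.stack([u,v,np.ones_like(u)]).reshape(3,-1)).T*z["d"].reshape(-1,1)-T[:3,3])@R
    P=P.reshape(400,640,3);np.save(n+"P.npy",P)
P=np.load("topP.npy")
hsv=cv2.cvtColor(t["p"],cv2.COLOR_RGB2HSV)
print("bench z",np.median(P[225:300,280:340,2]))
for name,(x0,y0,x1,y1) in dict(A=(185,212,250,280),B=(195,300,260,325),C=(360,260,415,362)).items():
    m=np.zeros((400,640),np.uint8); sub=(hsv[y0:y1,x0:x1,1]<70)&(P[y0:y1,x0:x1,2]<.2); m[y0:y1,x0:x1]=sub*255
    c=max(cv2.findContours(m,0,2)[0],key=cv2.contourArea); r=cv2.minAreaRect(c); q=cv2.boxPoints(r)
    mm=cv2.drawContours(np.zeros_like(m),[c],-1,1,-1)>0
    z=np.median(P[mm][:,2]); W=np.array([plane("top",k,.02) for k in q])
    print(name,r,"z",z,"c",plane("top",r[0],.02),"sides",np.linalg.norm(W[1]-W[0]),np.linalg.norm(W[2]-W[1]),W[:,:2].round(4).tolist())
cr=lambda a,x,y,w,h,k:cv2.resize(a[y:y+h,x:x+w],None,fx=k,fy=k,interpolation=cv2.INTER_CUBIC)
a=cr(t["p"],185,210,65,70,4.2);b=cr(t["p"],335,145,130,98,4);c=cr(s["p"],260,155,100,75,4);e=cr(s["p"],300,260,150,75,2.6)
cv=np.zeros((600,800,3),np.uint8)
for im,(x,y) in ((a,(0,0)),(b,(280,0)),(c,(0,300)),(e,(405,400))):
    hh,ww=min(im.shape[0],600-y),min(im.shape[1],800-x);cv[y:y+hh,x:x+ww]=im[:hh,:ww]
cv2.imwrite("pics/crop1.png",np.clip(cv[...,::-1].astype(float)*1.5,0,255).astype(np.uint8))
E
```

```text
bench z -0.00021156774375167515
A ((215.5023651123047, 246.54867553710938), (10.025545120239258, 61.08348083496094), 42.20729446411133) z 0.019792713515523842 c [0.45115707 0.23538373 0.02      ] sides 0.15269967708752 0.025792506929594054 [[0.4038, 0.2964], [0.5162, 0.193], [0.4988, 0.174], [0.3868, 0.2773]]
B ((226.5, 313.5), (7.0, 43.0), 90.0) z 0.013743634170381524 c [0.28522531 0.20626949 0.02      ] sides 0.10771067189655845 0.017009521782652748 [[0.2943, 0.2603], [0.2931, 0.1525], [0.2761, 0.1525], [0.2773, 0.26]]
C ((387.0718078613281, 313.1562194824219), (15.31656265258789, 91.30895233154297), 20.323137283325195) z 0.02851572131869614 c [ 0.28170644 -0.19159001  0.02      ] sides 0.2222268241882427 0.037575869199119455 [[0.1864, -0.1325], [0.3921, -0.2166], [0.3786, -0.2516], [0.1735, -0.1671]]
```

View pics/crop1.png

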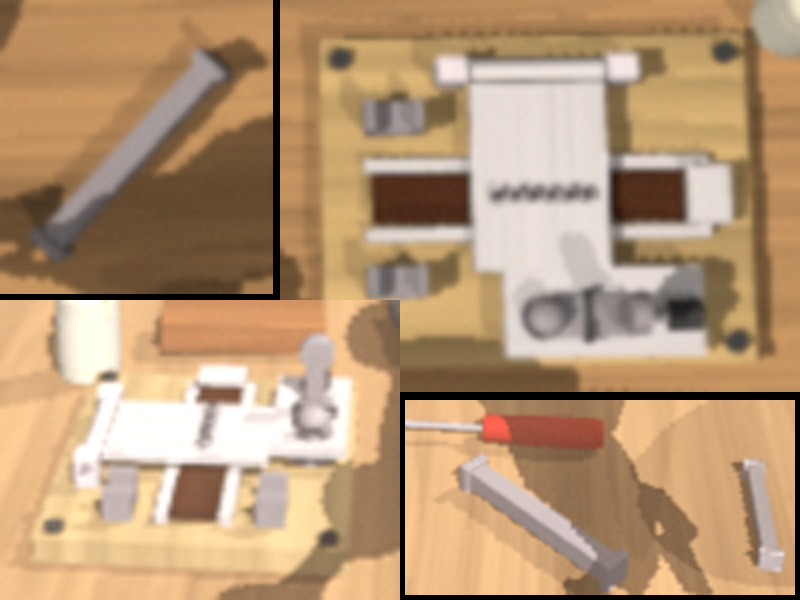

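The crop confirms bar A: about 152.7 x 25.8 mm over the heads, top at 20 mm. The jig is square-on, with the saddles at top pixels (364,174) and (364,215), the lug edge-on at about (408,223), and the ball at about (402,223). Now I measure the jig features in both views.

Run:
```python
from h import *
for n in ("top","side"):
    P=np.load(n+"P.npy"); Q=P.reshape(-1,3)
    R=Q[(abs(Q[:,0]-.56)<.2)&(abs(Q[:,1]+.2)<.2)&(Q[:,2]>.010)&(Q[:,2]<.12)]
    if n=="top":
        v,u=np.mgrid[:400,:640]
        m=((P[...,2]>.011)&(P[...,2]<.11)&(u>335)&(u<462)&(v>140)&(v<245)).astype(np.uint8)*255
        c=max(cv2.findContours(m,0,2)[0],key=cv2.contourArea)
        pts=P[(m>0)]
        r=cv2.minAreaRect(pts[:,:2].astype(np.float32)*1000);print("base rect",r,cv2.boxPoints(r).round(1).tolist())
        r2=cv2.minAreaRect(np.array([plane("top",k[0],.018)[:2]*1000 for k in c],np.float32));print("contour rect",r2)
        J=np.array(r2[0])/1000
    L=R-np.r_[J,0]
    def blob(nm,sel):
        k=L[sel]
        if len(k)<3: print(n,nm,"few",len(k));return
        print(n,nm,len(k),"med",(np.median(k,0)*1000).round(1),"lo",(np.percentile(k,3,0)*1000).round(1),"hi",(np.percentile(k,97,0)*1000).round(1))
    x,y,z=L.T
    blob("sadR",(z>.036)&(z<.047)&(y>.05)&(y<.13)&(x>.02))
    blob("sadF",(z>.036)&(z<.047)&(y>.05)&(y<.13)&(x<-.02))
    blob("floorR",(z>.027)&(z<.033)&(y>.05)&(y<.13)&(x>.03)&(x<.08))
    blob("floorF",(z>.027)&(z<.033)&(y>.05)&(y<.13)&(x<-.03))
    blob("leaf",(z>.034)&(z<.040)&(x>-.03)&(x<.06)&(abs(y)<.06))
    blob("lug",(z>.068))
    blob("lugtop",(z>.088))
    blob("ball",(z>.05)&(z<.063)&(y>-.03)&(y<.03)&(x<-.04))
P=np.load("topP.npy")
b=P[212:280,185:250].reshape(-1,3);b=b[(b[:,2]>.012)&(b[:,2]<.035)];r=cv2.minAreaRect(b[:,:2].astype(np.float32)*1000);print("barA top",len(b),r)
S=np.load("sideP.npy").reshape(-1,3)
b=S[(abs(S[:,0]-.451)<.09)&(abs(S[:,1]-.235)<.09)&(S[:,2]>.013)&(S[:,2]<.035)];r=cv2.minAreaRect(b[:,:2].astype(np.float32)*1000);print("barA side",len(b),r,np.percentile(b[:,2],[50,95]))
```

```text
base rect ((589.42529296875, -244.00152587890625), (238.19699096679688, 298.5580139160156), 0.04049702733755112) [[470.20001220703125, -94.80000305175781], [470.3999938964844, -393.3999938964844], [708.5999755859375, -393.20001220703125], [708.4000244140625, -94.5999984741211]]
contour rect ((575.3604736328125, -229.7686309814453), (270.2577209472656, 210.04141235351562), 89.85411071777344)
top sadR 80 med [58.  74.2 42.3] lo [43.  52.2 38.6] hi [ 87.2 107.8  45.5]
top sadF 52 med [-51.9 102.4  41.6] lo [-61.7  73.1  38.2] hi [-41.8 107.9  44.5]
top floorR 75 med [52.1 89.1 30.1] lo [42.1 61.5 27.7] hi [72.2 99.6 32.3]
top floorF 66 med [-53.7  89.5  29.9] lo [-61.3  79.4  27.3] hi [-43.7  99.5  32.6]
top leaf 960 med [17.   0.  37.9] lo [-26.7 -39.8  35. ] hi [57.5 40.1 39.8]
top lug 335 med [ 106.7 -155.7   86.8] lo [ -85.1 -168.7   70.7] hi [134.5 -41.8 119.4]
top lugtop 161 med [ 107.6 -159.5   93.6] lo [ -82.9 -168.7   88.5] hi [128.3 -42.2 119.6]
top ball 72 med [-74.    0.9  55.8] lo [-83.6  -9.6  50.9] hi [-64.4  11.3  59.9]
side sadR 64 med [55.4 77.5 40.3] lo [40.8 53.1 36.
[... 163 characters left out ...]
] hi [ 78.1 111.1  32.7]
side floorF 26 med [-55.8 107.6  30.2] lo [-63.8  76.3  27.3] hi [-45.1 111.5  32.8]
side leaf 378 med [18.5 10.6 37.8] lo [-26.9 -36.3  35. ] hi [58.1 44.6 39.7]
side lug 252 med [ 105.3 -153.2   83.9] lo [ -86.2 -168.1   69.1] hi [131.3 -39.1 117. ]
side lugtop 98 med [ 109.3 -159.9   97.1] lo [ -83.1 -168.5   88.2] hi [123.2 -39.8 119.1]
side ball 33 med [-77.6   7.8  54.6] lo [-86.1  -7.3  50.3] hi [-68.5  14.   59.5]
barA top 440 ((451.60107421875, 235.2939453125), (23.300460815429688, 151.65882873535156), 47.425235748291016)
barA side 680 ((426.503173828125, 210.70407104492188), (97.37260437011719, 156.11268615722656), 47.39918518066406) [0.02038587 0.0244896 ]
```

Jig centre is at world (0.575,-0.230), square to the world axes: the outline measures 270.3 x 210.0, the notch floor 30.1, the leaf 37.9, and the ball sits where the text puts it. Bar A's centre is (0.4515,0.2353) with its axis at -42.6°. Moving above the bar.

```bash
python3 -m handwheel '[[[-1.3,-0.9,0.4,0.5,0],[-2.5,-1.8,0.8,1,0],[-3.8,-2.7,1.2,1.5,0],[-5,-3.6,1.6,2,0],[-6.3,-4.5,2,2.5,0],[-7.5,-5.3,2.4,2.85,0],[-8.8,-6.2,2.9,2.85,0],[-10.2,-7.27,3.6,2.85,0],[-10.2,-7.27,3.6,2.85,0],[-10.2,-7.27,3.6,2.85,0]]]' 40
python3 -m handwheel '[[[0,0,0,0,0],[0,0,0,0,0]]]'
python3 - <<'E'
from h import *
from cell import readout
from scipy.spatial.transform import Rotation as Ro
o=readout.observe();M=Ro.from_rotvec(o["tool_rot"]).as_matrix();print(o["position"],M.round(4))
print("to bar (units)",(M.T@(np.array([.4514,.2353,.012])-o["position"])/.03).round(2),"angle y",np.degrees(np.arctan2(M[1,1],M[0,1])))
E
```

```text
clock: 0.93
position: [0.4523, 0.2318, 0.1297]
tool_rot: [-1.143, -2.925, 0.003]
contact_force: [0.0, 0.8, -0.2]
finger_gap: 0.0853
grip_force: 0.0
clock: 1.1
position: [0.4514, 0.2349, 0.1309]
tool_rot: [-1.144, -2.925, 0.001]
contact_force: [0.2, 0.5, 0.2]
finger_gap: 0.0853
grip_force: 0.0
[0.45136958 0.23488429 0.13088158] [[-7.348e-01  6.782e-01 -1.100e-03]
 [ 6.782e-01  7.348e-01 -3.000e-04]
 [ 6.000e-04 -1.000e-03 -1.000e+00]]
to bar (units) [0.01 0.01 3.96] angle y 47.29437404032542
```

```bash
python3 -m handwheel '[[[0,0,1,0,0],[0,0,2,0,0],[0,0,3,0,0],[0,0,3.6,0,0],[0,0,3.93,0,0],[0,0,3.93,0,0],[0,0,3.93,0,0]]]' 40
python3 -m handwheel '[[[0,0,0,0,255],[0,0,0,0,255],[0,0,0,0,255],[0,0,0,0,255],[0,0,0,0,255],[0,0,0,0,255],[0,0,0,0,255],[0,0,0,0,255]]]' 60
```

```text
clock: 1.68
position: [0.4512, 0.2363, 0.0138]
tool_rot: [-1.139, -2.928, -0.0]
contact_force: [-0.2, -0.3, -0.1]
finger_gap: 0.0853
grip_force: 0.0
clock: 2.35
position: [0.4515, 0.2356, 0.0139]
tool_rot: [1.141, 2.927, 0.001]
contact_force: [-1.9, -2.0, 12.8]
finger_gap: 0.0143
grip_force: 58.5
```

```bash
python3 -m handwheel '[[[0,0,-0.5,0,255],[0,0,-1.2,0,255],[0,0,-2.2,0,255],[0,0,-3.2,0,255],[0,0,-4.2,0,255],[0,0,-4.2,0,255],[0,0,-4.2,0,255],[0,0,-4.2,0,255]]]'
python3 - <<'E'
from h import *
from cell import readout
p,d=eyes.get_image("side");q,e=eyes.get_image("top")
a=np.hstack([cv2.resize(p[150:350,280:480],(400,400),interpolation=2),cv2.resize(q[180:320,150:290],(400,400),interpolation=2)])
cv2.imwrite("pics/g1.png",np.clip(a[...,::-1]*1.4,0,255).astype(np.uint8));np.savez("g1.npz",p=p,d=d,q=q,e=e);o=readout.observe();print(o["contact_force"],o["position"],o["finger_gap"])
E
```

```text
clock: 3.02
position: [0.4509, 0.2354, 0.1388]
tool_rot: [-1.141, -2.927, 0.001]
contact_force: [-0.1, 0.1, -3.6]
finger_gap: 0.0144
grip_force: 60.1
[-0.70413774 -0.23215633 -2.37604694] [0.45051062 0.23530793 0.13808752] 0.014517297131999302
```

View pics/g1.png

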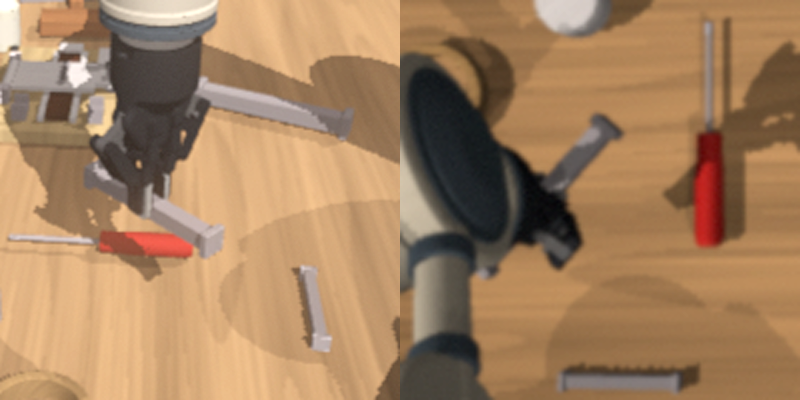

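The bar is held near its middle (side crop; heads at about (327,238) and (386,270) in side pixels). I'll measure how it sits in the hand from the side depth.

```bash
cat > held.py <<'E'
from h import *
from cell import readout
from scipy.spatial.transform import Rotation as Ro
def held(n,d,pic):
    o=readout.observe();M=Ro.from_rotvec(o["tool_rot"]).as_matrix()
    K,T=cal(n);v,u=np.mgrid[:400,:640]
    P=((np.linalg.inv(K)@np.stack([u,v,np.ones_like(u)]).reshape(3,-1)).T*d.reshape(-1,1)-T[:3,3])@T[:3,:3]
    L=(P-o["position"])@M*1000
    m=(abs(L[:,0])<95)&(abs(L[:,1])<22)&(L[:,2]>-22)&(L[:,2]<22)&(d.reshape(-1)>0)&(abs(L[:,0])>24)
    L=L[m]; print(n,len(L),"x ext",np.percentile(L[:,0],[.5,1,2,98,99,99.5]).round(1))
    sh=L[(abs(L[:,0])<62)]
    for s in (-1,1):
        k=sh[sh[:,0]*s>0]
        if len(k)>5: print(" side",s,len(k),"x",np.median(k[:,0]).round(1),"y pct",np.percentile(k[:,1],[5,50,95]).round(1),"z pct",np.percentile(k[:,2],[5,50,95]).round(1))
    return L
E
python3 - <<'E'
from held import *
g=np.load("g1.npz");L=held("side",g["d"],g["p"]);held("top",g["e"],g["q"])
o=readout.observe();M=Ro.from_rotvec(o["tool_rot"]).as_matrix();print(M.round(3),o["position"])
E
```

```text
side 681 x ext [-73.3 -72.5 -71.7  78.6  78.8  79. ]
 side -1 147 x -43.3 y pct [1.4 7.3 8.8] z pct [-7.8 -3.1  6.7]
 side 1 242 x 43.8 y pct [-6.2  6.9  8.9] z pct [-8.2 -5.9  7.2]
top 261 x ext [-75.9 -75.8 -75.6  74.   74.8  75.1]
 side -1 150 x -43.0 y pct [-8.2 -2.   7.1] z pct [-8.3 -6.   6.3]
 side 1 6 x 52.5 y pct [-8.2 -8.  -7.9] z pct [1.7 5.9 9.5]
[[-0.736  0.677 -0.002]
 [ 0.677  0.736 -0.001]
 [ 0.001 -0.002 -1.   ]] [0.45051062 0.23530793 0.13808752]
```

The bar is level and centred in the hand to within 2 mm. Carry it over the saddles at (0.575,-0.140), turning -7.1 units.

```bash
python3 -m handwheel '[[[-0.6,-0.3,0,-0.4,255],[-1.6,-0.7,0,-1.2,255],[-2.7,-1.15,0,-2.1,255],[-3.8,-1.6,0,-3,255],[-4.9,-2.1,0,-4,255],[-6,-2.55,0,-5,255],[-7.1,-3,0,-6,255],[-8.2,-3.5,0,-7.1,255],[-9.0,-3.8,0,-7.1,255],[-9.27,-3.94,0,-7.1,255]]]'
python3 -m handwheel '[[[0,0,0,0,255],[0,0,0,0,255],[0,0,0,0,255]]]'
python3 - <<'E'
from held import *
p,d=eyes.get_image("side");q,e=eyes.get_image("top");held("side",d,p);held("top",e,q)
o=readout.observe();M=Ro.from_rotvec(o["tool_rot"]).as_matrix();print(M.round(4),o["position"],((M.T@(np.array([.575,-.14,.038])-o["position"]))/.03).round(2))
cv2.imwrite("pics/c1.png",np.clip(np.hstack([cv2.resize(p[100:260,240:400],(400,400),interpolation=2),cv2.resize(q[130:270,320:460],(400,400),interpolation=2)])[...,::-1]*1.4,0,255).astype(np.uint8))
E
```

```text
clock: 3.95
position: [0.5772, -0.043, 0.138]
tool_rot: [-0.003, -3.141, 0.001]
contact_force: [-0.1, 0.2, -2.8]
finger_gap: 0.0145
grip_force: 60.1
clock: 4.2
position: [0.5751, -0.0385, 0.1386]
tool_rot: [0.001, -3.14, -0.001]
contact_force: [0.2, -0.6, -2.4]
finger_gap: 0.014
grip_force: 60.1
side 414 x ext [-71.2 -71.2 -70.2  78.6  79.1  79.1]
 side -1 137 x -43.1 y pct [-5.3  6.9 10.1] z pct [-6.7 -0.9  9.3]
 side 1 143 x 42.6 y pct [-6.8  6.5 10. ] z pct [-6.5 -1.7  8.8]
top 169 x ext [31.8 31.9 31.9 76.5 76.6 76.6]
 side 1 104 x 45.4 y pct [-8.4 -1.6  6.7] z pct [-8.1 -5.7 -3.5]
[[-1.0e+00 -1.3e-03 -1.0e-03]
 [-1.3e-03  1.0e+00  3.0e-04]
 [ 1.0e-03  3.0e-04 -1.0e+00]] [ 0.57541825 -0.03836517  0.13908188] [ 0.01 -3.39  3.37]
```

View pics/c1.png

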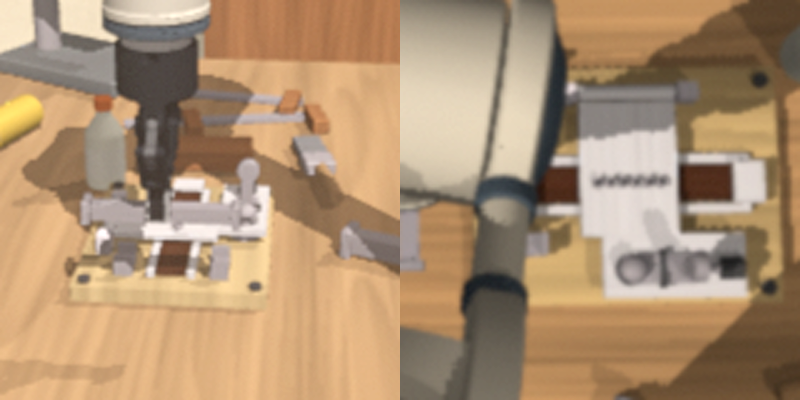

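The bar is level and on heading. I slipped on the y arithmetic, leaving -3.39 units in y. Go there, then lower to just above the blocks and check.

```bash
python3 -m handwheel '[[[0,-0.7,0,0,255],[0,-1.7,0,0,255],[0,-2.7,0,0,255],[-0.03,-3.2,0.5,0,255],[-0.03,-3.39,1,0,255],[-0.03,-3.39,1.6,0,255],[-0.03,-3.39,2.0,0,255],[-0.03,-3.39,2.3,0,255],[-0.03,-3.39,2.3,0,255],[-0.03,-3.39,2.3,0,255]]]'
python3 - <<'E'
from held import *
p,d=eyes.get_image("side");held("side",d,p)
o=readout.observe();M=Ro.from_rotvec(o["tool_rot"]).as_matrix();print(o["position"],((M.T@(np.array([.575,-.14,.038])-o["position"]))/.03).round(2),o["contact_force"])
cv2.imwrite("pics/c2.png",np.clip(cv2.resize(p[150:230,250:370],(780,520),interpolation=2)[...,::-1]*1.4,0,255).astype(np.uint8))
E
```

```text
clock: 5.13
position: [0.5769, -0.1406, 0.0704]
tool_rot: [0.002, -3.141, -0.0]
contact_force: [0.3, -0.3, -2.2]
finger_gap: 0.0142
grip_force: 60.0
side 331 x ext [-72.1 -71.7 -71.1  77.7  78.   78.5]
 side -1 114 x -42.8 y pct [-5.2  7.3 11. ] z pct [-6.3 -0.7  9.9]
 side 1 118 x 43.1 y pct [-6.4  6.7 10.6] z pct [-6.4 -2.5  9.8]
[ 0.57733933 -0.14086637  0.07096209] [0.08 0.03 1.1 ] [ 0.21956862 -1.19336004 -2.73178828]
```

View pics/c2.png

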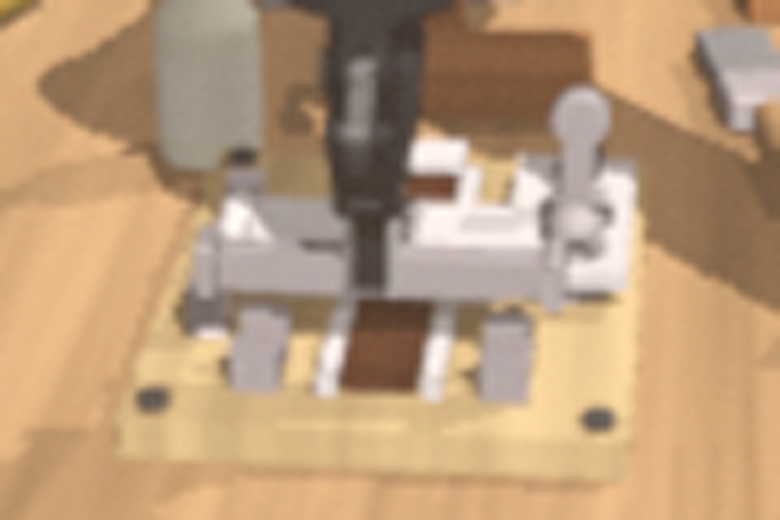

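Bar over both notches with a head outside each block (heads at crop (205,275) and (550,265), saddles at (258,345) and (505,355)). Lower it.

```bash
python3 -m handwheel '[[[0.04,0.02,0.2,0,255],[0.04,0.02,0.4,0,255],[0.04,0.02,0.6,0,255],[0.04,0.02,0.8,0,255],[0.04,0.02,0.9,0,255],[0.04,0.02,1.0,0,255],[0.04,0.02,1.04,0,255],[0.04,0.02,1.04,0,255],[0.04,0.02,1.04,0,255]]]'
```

```text
clock: 5.93
position: [0.5756, -0.1406, 0.0399]
tool_rot: [-0.0, 3.142, -0.0]
contact_force: [-6.5, 1.7, 14.3]
finger_gap: 0.014
grip_force: 62.3
```

Contact at the height expected for a seated bar (centre about 38 mm). Open partway, staying clear of the leaf.

```bash
python3 -m handwheel '[[[0,0,0,0,140],[0,0,0,0,140],[0,0,0,0,140],[0,0,0,0,140],[0,0,0,0,140],[0,0,0,0,140]]]'
python3 -m handwheel '[[[0,0,-0.5,0,140],[0,0,-1.2,0,140],[0,0,-2.2,0,140],[0,0,-3.2,0,140],[0,0,-4.2,0,140],[0,0,-4.2,0,140],[0,0,-4.2,0,140]]]'
python3 - <<'E'
from h import *
p,d=eyes.get_image("side")
np.savez("s3.npz",p=p,d=d)
cv2.imwrite("pics/c3.png",np.clip(cv2.resize(p[150:230,250:370],(780,520),interpolation=2)[...,::-1]*1.4,0,255).astype(np.uint8))
K,T=cal("side");v,u=np.mgrid[:400,:640]
P=((np.linalg.inv(K)@np.stack([u,v,np.ones_like(u)]).reshape(3,-1)).T*d.reshape(-1,1)-T[:3,3])@T[:3,:3]
L=(P-[.575,-.14,0])*1000
m=(abs(L[:,0])<90)&(abs(L[:,1])<18)&(L[:,2]>26)&(L[:,2]<60);print("x ext",np.percentile(L[m,0],[1,2,98,99]))
m&=abs(L[:,0])<40;k=L[m]
for a,b in ((-40,-15),(-15,15),(15,40)):
    s=k[(k[:,0]>a)&(k[:,0]<b)];print(len(s),np.percentile(s,[5,50,95],axis=0).round(1).tolist())
E
```

```text
clock: 6.43
position: [0.5758, -0.1407, 0.0391]
tool_rot: [-0.0, 3.142, 0.0]
contact_force: [-0.3, -0.1, 0.0]
finger_gap: 0.0386
grip_force: 0.0
clock: 7.02
position: [0.5767, -0.1409, 0.1668]
tool_rot: [-0.001, 3.138, -0.002]
contact_force: [-0.0, -0.9, -0.6]
finger_gap: 0.0382
grip_force: 0.0
x ext [-78.2200118  -76.25685486  71.63093021  72.39929559]
81 [[-38.3, -5.0, 27.3], [-26.9, 7.3, 40.9], [-16.6, 12.4, 47.2]]
114 [[-13.8, -4.5, 27.5], [-0.0, 7.1, 38.6], [13.2, 14.8, 47.2]]
76 [[16.1, -6.9, 30.6], [26.9, 5.8, 42.4], [38.0, 10.3, 46.6]]
```

View pics/c3.png

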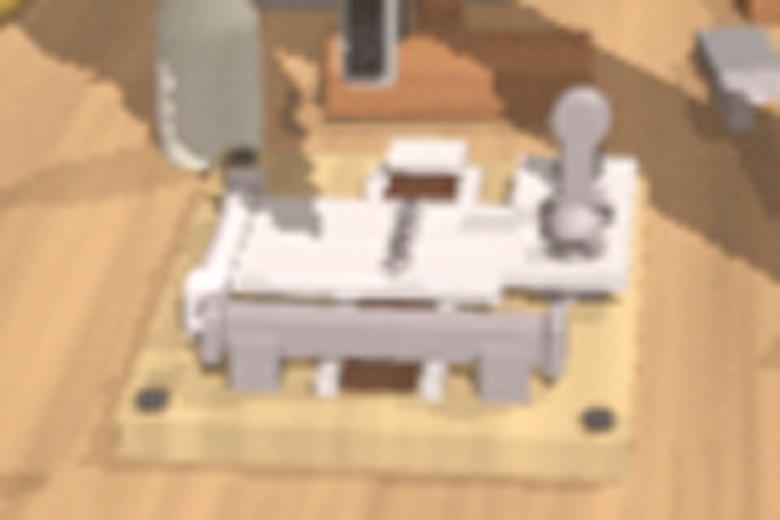

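The bar is seated in both notches with a head outside each block and the fingers clear of it. In the crop the shank rests in the blocks at (255,350) and (510,355). Next I measure the lug in both views and move above it.

```bash
python3 -m handwheel '[[[0.3,-0.6,0,0,140],[0.8,-1.6,0,0,140],[1.4,-2.6,0,0,140],[2,-3.6,0,0,140],[2.54,-4.57,0,0,140],[2.54,-4.57,0,0,140],[2.54,-4.57,0,0,140],[2.54,-4.57,0,0,140]]]'
python3 - <<'E'
from h import *
for n in ("top","side"):
    L=np.load(n+"P.npy").reshape(-1,3)-[.5754,-.2298,0]
    m=(abs(L[:,0]+.075)<.03)&(abs(L[:,1]+.048)<.025)&(L[:,2]>.07)&(L[:,2]<.1);k=L[m]*1000;print(n,len(k),np.percentile(k,[2,50,98],axis=0).round(1).tolist())
E
```

```text
clock: 7.73
position: [0.4993, -0.2773, 0.1642]
tool_rot: [-0.0, -3.14, -0.002]
contact_force: [0.7, -0.6, 0.1]
finger_gap: 0.0382
grip_force: 0.0
top 76 [[-87.4, -53.4, 71.3], [-75.9, -45.6, 89.5], [-64.0, -41.4, 94.8]]
side 64 [[-89.2, -48.7, 70.6], [-77.6, -41.4, 82.0], [-65.7, -36.0, 92.8]]
```

Lug at world (0.4997,-0.2773), height 80, and both views agree. Descend and pinch.

```bash
python3 -m handwheel '[[[0,0,0.8,0,140],[0,0,1.6,0,140],[0,0,2.3,0,140],[0,0,2.8,0,140],[0,0,3.1,0,140],[0,0,3.1,0,140],[0,0,3.1,0,140]]]' 60
python3 -m handwheel '[[[0,0,0,0,255],[0,0,0,0,255],[0,0,0,0,255],[0,0,0,0,255],[0,0,0,0,255],[0,0,0,0,255]]]' 60
```

```text
clock: 8.32
position: [0.4999, -0.2771, 0.0721]
tool_rot: [0.002, -3.141, -0.001]
contact_force: [-0.5, -0.9, -0.1]
finger_gap: 0.0385
grip_force: 0.0
clock: 8.82
position: [0.5002, -0.2777, 0.0732]
tool_rot: [-0.0, 3.14, -0.001]
contact_force: [1.8, 4.7, 6.6]
finger_gap: 0.0111
grip_force: 60.6
```

```bash
python3 -m handwheel '[[[0,-0.1,0,0,255],[0,-0.2,0,0,255],[0,-0.3,0,0,255],[0,-0.4,0,0,255],[0,-0.48,0,0,255],[0,-0.48,0,0,255],[0,-0.48,0,0,255],[0,-0.48,0,0,255]]]'
```

```text
clock: 9.48
position: [0.5002, -0.2917, 0.0731]
tool_rot: [0.0, 3.14, 0.001]
contact_force: [2.7, 9.1, 6.8]
finger_gap: 0.0112
grip_force: 60.7
```

The latch is pulled about 14 mm with 9.1 N, which is clear of the ball. Now swing up along the hinge arc, gently.

```bash
python3 -m handwheel '[[[-0.04,0,-0.13,0,255],[-0.08,0,-0.26,0,255],[-0.13,0,-0.38,0,255],[-0.18,0,-0.51,0,255],[-0.18,0,-0.51,0,255],[-0.18,0,-0.51,0,255]]]'
python3 -m handwheel '[[[-0.11,0,-0.24,0,255],[-0.23,0,-0.49,0,255],[-0.36,0,-0.72,0,255],[-0.5,0,-0.95,0,255],[-0.66,0,-1.17,0,255],[-0.83,0,-1.38,0,255],[-0.83,0,-1.38,0,255],[-0.83,0,-1.38,0,255]]]'
python3 - <<'E'
from h import *
p,d=eyes.get_image("side")
cv2.imwrite("pics/l1.png",np.clip(cv2.resize(p[120:240,230:410],(780,520),interpolation=2)[...,::-1]*1.4,0,255).astype(np.uint8))
E
```

```text
clock: 9.98
position: [0.5048, -0.291, 0.0876]
tool_rot: [0.0, -3.141, -0.003]
contact_force: [3.4, 7.9, -7.1]
finger_gap: 0.0111
grip_force: 58.6
clock: 10.65
position: [0.5292, -0.2908, 0.1289]
tool_rot: [0.001, -3.14, -0.003]
contact_force: [-1.7, 9.6, -4.2]
finger_gap: 0.011
grip_force: 58.7
```

View pics/l1.png

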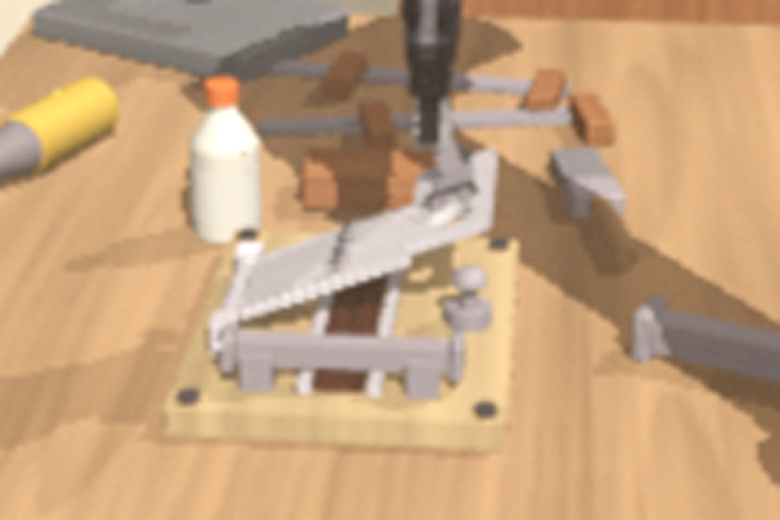

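The leaf is off its ball stud (crop (468,285)) and at about 0.4 rad. The bar is still seated and the blank is in the jig. Continue the arc from 0.4 to 0.8 rad.

```bash
python3 -m handwheel '[[[-0.18,0,-0.2,0,255],[-0.36,0,-0.4,0,255],[-0.56,0,-0.58,0,255],[-0.76,0,-0.76,0,255],[-0.97,0,-0.92,0,255],[-1.19,0,-1.08,0,255],[-1.42,0,-1.22,0,255],[-1.62,0,-1.33,0,255],[-1.62,0,-1.33,0,255],[-1.62,0,-1.33,0,255]]]'
python3 -m handwheel '[[[0,0,0,0,255],[0,0,0,0,255],[0,0,0,0,255],[0,0,0,0,255]]]'
python3 - <<'E'
from h import *
from cell import readout
p,d=eyes.get_image("side")
K,T=cal("side");v,u=np.mgrid[:400,:640]
P=((np.linalg.inv(K)@np.stack([u,v,np.ones_like(u)]).reshape(3,-1)).T*d.reshape(-1,1)-T[:3,3])@T[:3,:3]
L=P-[.5734,-.2278,0]
m=(abs(L[:,1])<.03)&(L[:,0]>-.08)&(L[:,0]<.07)&(L[:,2]>.048)&(L[:,2]<.2);k=L[m]
vx,vz,_,_=cv2.fitLine(k[:,[0,2]].astype(np.float32),cv2.DIST_HUBER,0,.01,.01).ravel();print(len(k),"leaf rad",np.arctan(-vz/vx))
o=readout.observe();print(o["position"],o["contact_force"],o["joint_vel"].round(3))
cv2.imwrite("pics/l2.png",np.clip(cv2.resize(p[100:240,220:430],(780,520),interpolation=2)[...,::-1]*1.4,0,255).astype(np.uint8))
E
```

```text
clock: 11.53
position: [0.5777, -0.2907, 0.1687]
tool_rot: [0.001, -3.14, -0.003]
contact_force: [-3.6, 7.7, -0.4]
finger_gap: 0.0107
grip_force: 58.7
clock: 11.87
position: [0.5776, -0.2908, 0.1687]
tool_rot: [0.001, -3.14, -0.004]
contact_force: [-2.8, 8.3, -0.8]
finger_gap: 0.011
grip_force: 58.6
390 leaf rad 0.7520672
[ 0.57762689 -0.29082161  0.16869222] [-2.56467998  7.92621514 -1.12857708] [ 0.001 -0.001  0.     0.001 -0.001  0.001]
```

View pics/l2.png

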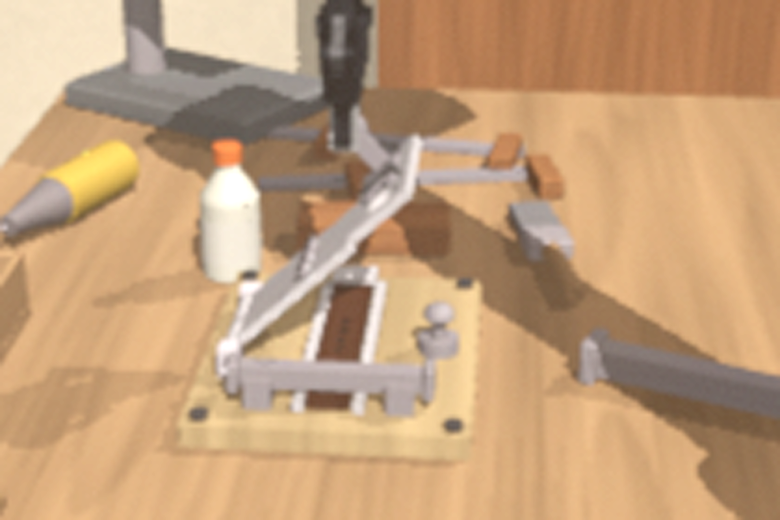

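The leaf is held still at about 0.75–0.8 rad. The lug is in the fingers, the bar is seated (crop (330,375)) and the blank is in place. Handing in.

```bash
python3 -c "
from cell import env
print(env.close_job())"
```

```text
the job is handed in; nothing more can be done
None
```

I handed the job in with the bar seated in both notches and let go, and the drill plate lifted off its ball stud and still held in the fingers at about 0.75 rad (43°); the blank and the other things look undisturbed, but the hand-in gave no verdict.

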